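Check a cane sleeve on the slanted gauge pin and sort it

TASK

Take the cane sleeve that stands on the square cork mat and slide it down over the slanted steel gauge pin until it stops, to see whether it goes all the way home on the collar or stops well short of it. Then take it off and stand it upright in the rectangular white tray without bottles if it went home, or in the round steel dish if it stopped short. Leave the other sleeve standing on the wooden board and do not disturb the eyedrop tray, the pillbox or the cup.

Things in the scene. Friction and masses are not known exactly. Their poses are not given: they have to be found in the camera images.
- sleeve_a: Sleeve: grey plastic tube for mending a walking cane, 90 mm long, 44 mm outside, 30 mm bore at both mouths, 100 g. Origin at mid-length on its axis, z along the axis. Both look alike outside; one has a narrow throat (16 mm) hidden 40 mm in from either mouth, the other is clear; which is not told. It stands on the cork mat or on the wooden board, its middle 49 mm above the deck.
- sleeve_b: Sleeve: grey plastic tube for mending a walking cane, 90 mm long, 44 mm outside, 30 mm bore at both mouths, 100 g. Origin at mid-length on its axis, z along the axis. Both look alike outside; one has a narrow throat (16 mm) hidden 40 mm in from either mouth, the other is clear; which is not told. It stands on the cork mat or on the wooden board, its middle 49 mm above the deck.
- gauge_pin: Fixed steel pin, 26 mm thick, 65 mm long above its 48 mm collar, last 7 mm tapered to 22, leaning 30 degrees from vertical towards the robot. Origin: centre of the collar top, 75 mm above the deck; z along the pin to its tip, y level. A clear sleeve slides on 65 mm, down to the collar (its middle at z = 45 mm here); a narrow one stops after 40 mm (middle at z = 70 mm).
- gauge: Fixed grey base of the gauge: plate 120 x 90 x 12 mm with a 50 mm block, 30 mm high, at the foot of the pin. Origin on the deck below the centre of the collar; the pin leans to its -x.
- next_mat: Square cork mat 90 x 90 x 4 mm, fixed: the sleeve to be checked stands near its middle. Origin at the centre of its underside, on the deck.
- later_board: Wooden board 90 (x) x 120 (y) x 4 mm, fixed: the sleeve to be left alone stands on it. Origin at the centre of its underside, on the deck.
- fit_tray: Rectangular white plastic tray without bottles, fixed, for a sleeve that went home: 100 (x) x 130 (y) x 18 mm, walls and floor 4 to 5 mm thick. Origin at the centre of its underside, on the deck.
- misfit_dish: Round shallow steel dish, fixed, for a sleeve that stopped short: 116 mm across the rim, 18 mm high, flat floor 104 mm across and 4 mm thick. Origin at the centre of its underside, on the deck.
- eyedrop_tray: White tray 100 (x) x 180 (y) x 22 mm with three eyedrop bottles 70 mm high, loose bystander. Origin at the centre of its underside.
- pillbox: Long clear plastic pillbox with seven white sliding lids, 55 (x) x 190 (y) x 30 mm, loose bystander. Origin at the centre of its underside.
- cup: White ceramic mug 80 mm across, 85 mm high, handle at +y, loose bystander. Origin at the centre of its underside.

How it is judged:
By the outcome, as a careful person would: the job done as asked, in the order asked, and still so for the second after the job is handed in, with the robot touching nothing.
It also fails if it takes over 45 s, if anything falls off the work surface, if the arm or the gripper's body presses on something with over 40 N, if the wrist force passes 120 N, or if a joint passes its speed limit or range.

ROBOT

A 6-joint arm with a two-finger parallel gripper is mounted at the origin on the work surface. World frame = base frame: x ahead of the robot, y to its left, z up, the work surface at z = 0. Lengths are in m, angles in degrees, forces in N, time in s.
With the tool pointing down it reaches from about 0.4 to 0.825 m from the base axis. Payload 7 kg.
Tool frame: the origin (TCP) lies between the finger pads; the fingertips stand ctrl.nose_length ahead of it and the grasp point (between the pads) lies 2 mm behind it (ctrl.nose_length is the distance from the TCP to the fingertips, in m); z points along the fingers, y is the line along which they close (so a half turn about z gives the same grasp; the last joint's range is limited). The gripper opens to 88 mm and grips with 3 to 60 N. Pads are 19 mm wide; open, the fingers measure 130 mm over their backs; the gripper's body (78 mm by 193 mm) begins 47 mm behind the grasp point.
Start: joints at [-50.816, 20.546, 0.682, 0, -70.136, -16.507], TCP at [0.26, -0.623, 0.244] pointing down, gripper open.
Joint ranges: [-176.03, 176.03], [-82.01, 121.73], [-58.28, 71.71], [-173.87, 95.51], [-174.79, -0.11], [-173.66, 173.66]. Speed limits (degrees/s): [136.94, 136.94, 172.46, 180, 180, 180].

INTERFACE

Orientations are given as [roll, pitch, yaw] about the fixed x, y, z axes, in that order (R = Rz(yaw) Ry(pitch) Rx(roll)).
In Python, from plant import ctrl gives the robot as it stands.
- The arm moves only by the tool apply_moves, never from a script. Its argument "commands" is a list of rows, each a list of 3 entries, a list of its own where there are three numbers: the shift along the world's x, y, z in cm, then the turn about the world's z in rad, then the closure, from 0 (fully open) to 1 (shut). In form: [[[x, y, z], turn, jaw], ...]. A call has 1 to 20 rows; each row is the pose to reach, as a shift and turn from the pose commanded when the call began; what a row does not reach only later rows make up. A row lasts 1/12 s, in which the tool goes at most 41.7 mm and 7.16 degrees, less where a joint would pass 70% of its speed; a pose out of reach is approached as far as the arm can. A call with a gripper value outside its range is refused whole. The fingers move at their own pace and stop on an object; the grip force is fixed at half the most. Time passes only in rows, so rows that repeat a pose let the fingers close. It gives the time, the measured TCP pose, the force, the opening and the grip force at its end, in the units of the state.
- ctrl.get_obs(): the state, without advancing time (a new reading comes with each control period).
- ctrl.snapshot(name): name is "side" or "top"; returns a dict with "img" (480x640x3 uint8, red, green, blue), "fx", "fy", "cx", "cy" (pixels), "dist_coeffs" ([k1, k2, p1, p2, k3] as OpenCV has them; the pictures are not rectified), "T" (4x4, takes a point from camera to world coordinates). Camera axes: x right, y up, looking along -z (the intrinsics and any distortion apply to the point x, -y, -z); pixel columns grow to the right and rows downward; lengths in m; the calibration is good to about 2 mm. A picture is of the moment at which its call begins. There is no depth.
- ctrl.close_job(): hands the job in; it is judged then, once.
Trained networks look in a picture, given as the dict that the camera call returned (one of the last four; its "shot" number tells which), for a name from the list of things; names that differ only in an ending like _2 or _b are one class to them, and where a whole thing is asked for, a point or a joint stands for the part that bears it (a point fixed in the world has none). Each returns a list of dicts, best first, with "score" (0 to 1); they miss things now and then, are a little off and sometimes report something else, mostly with a low value. They report only what shows in the picture. A call takes as long as a camera call.
- ctrl.search_frame(picture, target): "at" ([column, row] in pixels, amid what is visible of it).
- ctrl.spot_point(picture, target): "at" ([column, row] in pixels: a listed point, or the origin of a listed thing).
The state is a dict: "clock": time; "joint_pos": joint angles; "qvel": joint speeds; "tau": joint torques, N m; "tool_pos": TCP position; "orientation": TCP orientation; "force": force on the tool from outside, world axes, zero at the start; "moment": the same for the moment, N m; "opening": finger opening in m; "gripper_force": force on a finger pad.
Only numpy, scipy, OpenCV 4.12 (cv2) and the standard library are available. Lean on these libraries where they do the work, as an engineer would, in place of code of your own. Each camera call takes 0.05 s, during which the arm holds its last target. There are 200 camera calls.

## Working session

There is one attempt and no reset: what is moved stays moved. The work goes in short steps, Python scripts to look and compute and a tool call to move; the robot and the scene stay as the last step left them, time stands still between calls to the robot, and variables do not carry over. Pictures are saved under pics/ and viewed, at most 13 in all, crops included, and the job is handed in when it is done.

Besides the shell and the picture viewer there is one more tool, called after "Request:" as name(argument=value, ...), one argument or row to a line, values as JSON. apply_moves: Moves the arm, as the interface text tells. Its arguments: {"type":"object","properties":{"commands":{"type":"array"}},"required":["commands"]}

```bash
mkdir -p pics; cat > h.py <<'E'
import numpy as np, cv2
from plant import ctrl
def K(s): return np.array([[s["fx"],0,s["cx"]],[0,s["fy"],s["cy"]],[0,0,1.]])
def ray(s,uv):
    p=cv2.undistortPoints(np.array([[uv]],float),K(s),np.array(s["dist_coeffs"],float))[0,0]
    T=np.array(s["T"]); return T[:3,3],T[:3,:3]@np.array([p[0],-p[1],-1.])
def onz(s,uv,z):
    o,d=ray(s,uv); return o+d*(z-o[2])/d[2]
def proj(s,P):
    T=np.array(s["T"]); c=(np.atleast_2d(P)-T[:3,3])@T[:3,:3]; c=c*[1,-1,-1]
    return cv2.projectPoints(c,np.zeros(3),np.zeros(3),K(s),np.array(s["dist_coeffs"],float))[0][:,0]
def tri(s1,u1,s2,u2):
    o1,d1=ray(s1,u1);o2,d2=ray(s2,u2)
    t=np.linalg.lstsq(np.c_[d1,-d2],o2-o1,rcond=None)[0]
    a,b=o1+d1*t[0],o2+d2*t[1]; return (a+b)/2,np.linalg.norm(a-b)
def save(s,n): cv2.imwrite(f"pics/{n}.png",s["img"][:,:,::-1])
E
python3 - <<'E'
from h import *
print(ctrl.nose_length, ctrl.get_obs())
S={n:ctrl.snapshot(n) for n in("top","side")}
Z=dict(sleeve_a=.049,gauge_pin=.075,gauge=0,next_mat=0,later_board=0,fit_tray=0,misfit_dish=0,eyedrop_tray=0,pillbox=0,cup=0)
for n,s in S.items():
    save(s,n+"0"); print(n,np.round(s["T"],3).tolist())
    for k,z in Z.items():
        print(k,[(np.round(r["at"]).tolist(),round(r["score"],2),np.round(onz(s,r["at"],z),3).tolist()[:2]) for r in ctrl.spot_point(s,k)[:3]])
E
```

```text
0.017 {'clock': 0.0, 'joint_pos': array([-5.08160052e+01,  2.05901246e+01,  6.33868150e-01, -2.08044691e-02,
       -7.01367853e+01, -1.65067898e+01]), 'qvel': array([ 0.00897375, -0.0040611 ,  0.03248135,  0.05752904, -0.08305813,
       -0.07261933]), 'tau': array([ 2.75791681e-03, -5.82715380e+01,  2.93055975e+01,  6.99669912e+00,
        7.02558857e-03, -1.46841026e-04]), 'tool_pos': array([ 0.2600354 , -0.62239257,  0.24263603]), 'orientation': array([ 1.79905235e+02, -7.68691103e-03, -1.57329873e+02]), 'force': array([ 0.06634673, -0.16511356,  0.73797472]), 'moment': array([-0.04469496, -0.00353662, -0.01507559]), 'gripper_force': 0.0, 'opening': 0.08755805562342603}
top [[-0.015, 0.984, -0.179, 0.401], [-1.0, -0.016, -0.002, -0.031], [-0.005, 0.179, 0.984, 1.169], [0.0, 0.0, 0.0, 1.0]]
sleeve_a [([471.0, 240.0], 0.69, [0.602, -0.363])]
gauge_pin [([317.0, 243.0], 0.72, [0.595, -0.016])]
gauge [([320.0, 246.0], 0.75, [0.602, -0.021]), ([236.0, 307.0], 0.75, [0.461, 0.174])]
next_mat [([410.0, 302.0], 0.82, [0.468, -0.228])]
later_board [([455.0, 240.0], 0.8, [0.609, -0.34])]
f
[... 422 characters left out ...]
8, 0.621, 0.498], [0.009, 0.683, 0.73, 0.689], [0.0, 0.0, 0.0, 1.0]]
sleeve_a [([372.0, 156.0], 0.81, [0.601, -0.349])]
gauge_pin [([304.0, 240.0], 0.91, [0.613, -0.019])]
gauge [([304.0, 268.0], 0.79, [0.611, -0.015]), ([308.0, 236.0], 0.18, [0.642, -0.094])]
next_mat [([409.0, 219.0], 0.68, [0.468, -0.235])]
later_board [([363.0, 175.0], 0.69, [0.613, -0.331]), ([305.0, 239.0], 0.44, [0.643, -0.084])]
fit_tray [([207.0, 430.0], 0.66, [0.602, 0.33])]
misfit_dish [([335.0, 378.0], 0.72, [0.464, 0.169]), ([416.0, 205.0], 0.5, [0.468, -0.286])]
eyedrop_tray []
pillbox [([250.0, 224.0], 0.89, [0.768, -0.074]), ([413.0, 301.0], 0.44, [0.396, -0.03])]
cup [([412.0, 301.0], 0.72, [0.398, -0.029])]
```

View pics/top0.png

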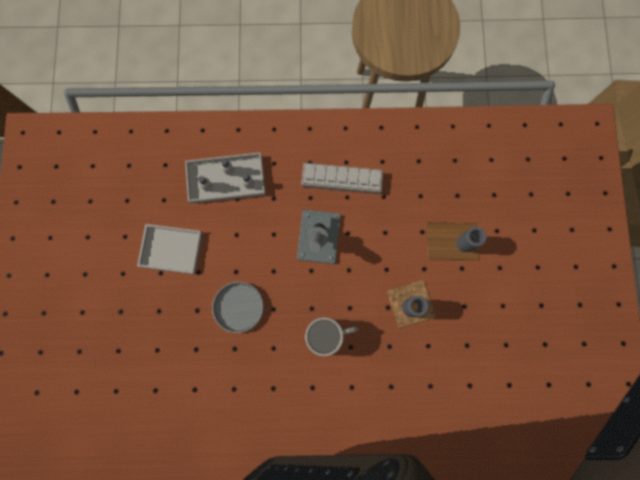

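View pics/side0.png

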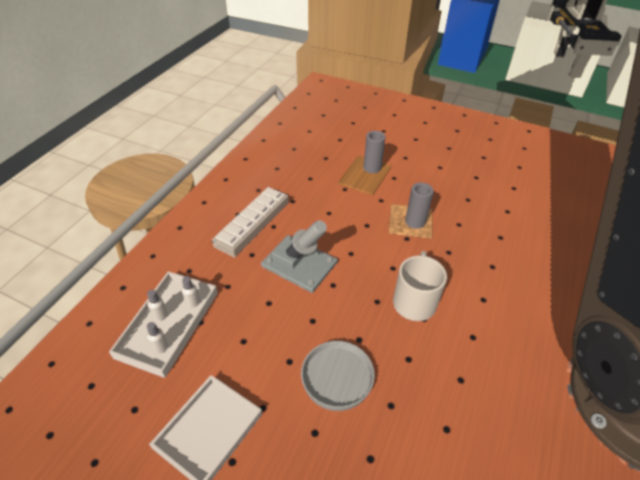

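```bash
python3 - <<'E'
from h import *
S={n:ctrl.snapshot(n) for n in("top","side")}
def c(n,u,v,w): return cv2.resize(S[n]["img"][v-w:v+w,u-w:u+w],(390,290) if 0 else (290,290),interpolation=cv2.INTER_CUBIC)
o=np.vstack([np.hstack([c("top",320,238,36),c("side",304,246,48)]),np.hstack([c("top",412,303,36),c("side",414,208,36)])])
cv2.imwrite("pics/crop.png",o[:,:,::-1])
E
```

```text
(no output)
```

View pics/crop.png

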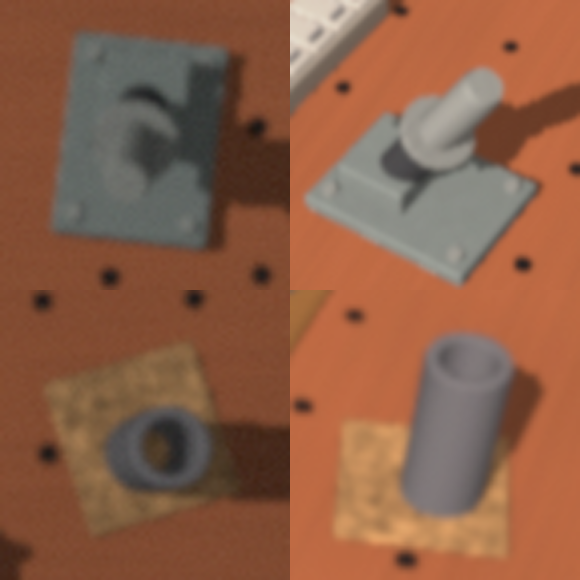

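```bash
python3 - <<'E'
from h import *
t=ctrl.snapshot("top");s=ctrl.snapshot("side")
C=[onz(t,(284+x/4.03,202+y/4.03),.012) for x,y in[(77,35),(228,48),(205,248),(52,233)]]
C=np.array(C);print(C.round(4),C.mean(0)); 
for i in range(4):
    d=C[(i+1)%4]-C[i];print(np.linalg.norm(d),np.degrees(np.arctan2(d[1],d[0])))
print("tip",tri(t,(315,247.4),s,(321.2,226.1)))
print("tip z known",onz(t,(315,247.4),.131),onz(s,(321.2,226.1),.131))
print("sl",tri(t,(418.7,306),s,(422.7,189.9)),onz(t,(418.7,306),.094),onz(s,(422.7,189.9),.094))
E
```

```text
[[ 0.6844  0.017   0.012 ]
 [ 0.6751 -0.0715  0.012 ]
 [ 0.5571 -0.0557  0.012 ]
 [ 0.5672  0.0324  0.012 ]] [ 0.62095812 -0.01945252  0.012     ]
0.0890028518973606 -95.98894585474211
0.1190886624427714 172.37815192789654
0.0886978460537159 83.443694853726
0.11820224827262099 -7.484088059089254
tip (array([ 0.57546096, -0.01222837,  0.13223702]), np.float64(0.00017816370452569598))
tip z known [ 0.57575701 -0.01218372  0.131     ] [ 0.57588083 -0.0133718   0.131     ]
sl (array([ 0.4530652 , -0.23048747,  0.0909789 ]), np.float64(0.001019354825436192)) [ 0.45241408 -0.22999021  0.094     ] [ 0.45302643 -0.2267549   0.094     ]
```

Request:
apply_moves(
  commands=[
    [[19.3,39.4,-8.4],-0.517,0],
    [[19.3,39.4,-8.4],-0.517,0],
    [[19.3,39.4,-8.4],-0.517,0],
    [[19.3,39.4,-8.4],-0.517,0],
    [[19.3,39.4,-8.4],-0.517,0],
    [[19.3,39.4,-8.4],-0.517,0],
    [[19.3,39.4,-8.4],-0.517,0],
    [[19.3,39.4,-8.4],-0.517,0],
    [[19.3,39.4,-8.4],-0.517,0],
    [[19.3,39.4,-8.4],-0.517,0],
    [[19.3,39.4,-8.4],-0.517,0],
    [[19.3,39.4,-8.4],-0.517,0],
    [[19.3,39.4,-8.4],-0.517,0],
    [[19.3,39.4,-8.4],-0.517,0],
    [[19.3,39.4,-8.4],-0.517,0],
    [[19.3,39.4,-8.4],-0.517,0],
  ],
)

```text
clock: 2.63
tool_pos: [0.4529, -0.2298, 0.1598]
orientation: [-180.0, 0.0, 173.0]
force: [-0.1, 0.6, 0.2]
opening: 0.0879
gripper_force: 0.0
```

```bash
python3 - <<'E'
from h import *
s=ctrl.snapshot("side");t=ctrl.snapshot("top")
c=lambda s,u,v,w:cv2.resize(s["img"][v-w:v+w,u-w:u+w],(390,390),interpolation=cv2.INTER_CUBIC)
cv2.imwrite("pics/above.png",np.hstack([c(s,415,185,75),c(t,415,295,75)])[:,:,::-1])
E
```

```text
(no output)
```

View pics/above.png

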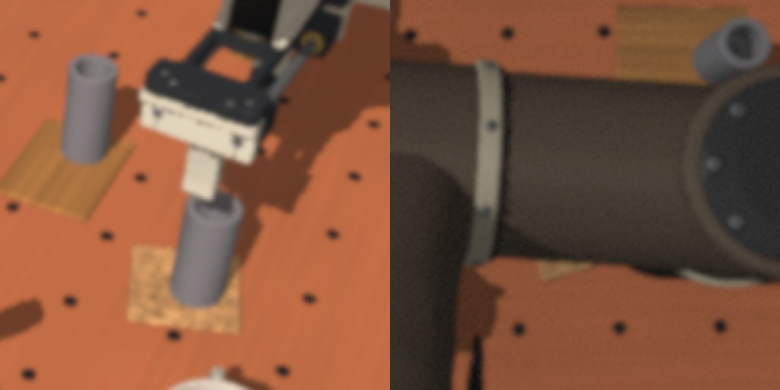

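Request:
apply_moves(
  commands=[
    [[0,0,-3],0,0],
    [[0,0,-6],0,0],
    [[0,0,-8.5],0,0],
    [[0,0,-10.2],0,0],
    [[0,0,-10.2],0,0],
    [[0,0,-10.2],0,1],
    [[0,0,-10.2],0,1],
    [[0,0,-10.2],0,1],
    [[0,0,-10.2],0,1],
    [[0,0,-10.2],0,1],
    [[0,0,-10.2],0,1],
    [[0,0,-10.2],0,1],
    [[0,0,-10.2],0,1],
  ],
)

```text
clock: 3.82
tool_pos: [0.4535, -0.2287, 0.0579]
orientation: [180.0, 0.0, 173.1]
force: [-0.6, 1.5, 3.0]
opening: 0.0439
gripper_force: 30.0
```

Request:
apply_moves(
  commands=[
    [[0,0,3],0,1],
    [[0,0,7],0,1],
    [[0,0,11],0,1],
    [[0,0,15],0,1],
    [[3,5,15],0,1],
    [[5,9,15],0,1],
    [[7,12.5,15],0,1],
    [[9,16,15],0,1],
    [[11,19.5,15],0,1],
    [[12.2,21.2,15],0,1],
    [[12.75,21.6,15],0,1],
    [[12.75,21.6,14.6],0,1],
    [[12.75,21.6,14.2],0,1],
    [[12.75,21.6,14.2],0,1],
    [[12.75,21.6,14.2],0,1],
    [[12.75,21.6,14.2],0,1],
  ],
)

```text
clock: 5.15
tool_pos: [0.5802, -0.0138, 0.1997]
orientation: [-180.0, -0.0, 173.0]
force: [0.4, 0.1, -0.2]
opening: 0.0438
gripper_force: 30.0
```

```bash
python3 - <<'E'
from h import *
s=ctrl.snapshot("side");t=ctrl.snapshot("top")
print(ctrl.get_obs()["tool_pos"])
c=lambda s,u,v,w:cv2.resize(s["img"][v-w:v+w,u-w:u+w],(560,560),interpolation=cv2.INTER_CUBIC)
cv2.imwrite("pics/hover.png",c(s,314,216,50)[:,:,::-1])
B=np.array([.5805,-.0131,.146]); print(proj(s,[B,B+[0,0,.09]]))
E
```

```text
[ 0.58050589 -0.01351133  0.19993387]
[[318.76226396 219.04569367]
 [319.29703255 177.05832958]]
```

View pics/hover.png

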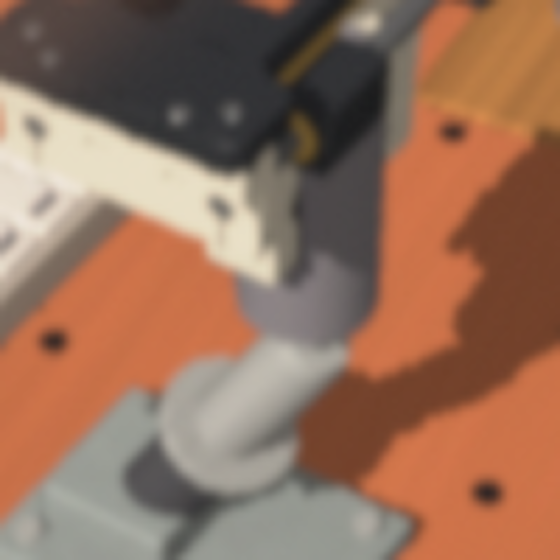

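Request:
apply_moves(
  commands=[
    [[0,0,-0.5],0,1],
    [[0,0,-1.0],0,1],
    [[0,0,-1.4],0,1],
    [[0,0,-1.7],0,1],
    [[0,0,-2.0],0,1],
    [[0,0,-2.0],0,1],
  ],
)

```text
clock: 5.75
tool_pos: [0.5803, -0.0128, 0.1786]
orientation: [-180.0, -0.1, 173.1]
force: [0.3, -0.2, -1.4]
opening: 0.044
gripper_force: 30.0
```

Request:
apply_moves(
  commands=[
    [[0,0,-0.2],0,1],
    [[-0.3,0.03,-0.22],0,1],
    [[-0.58,0.07,-0.23],0,1],
    [[-0.87,0.1,-0.26],0,1],
    [[-1.15,0.14,-0.32],0,1],
    [[-1.15,0.14,-0.32],0,1],
  ],
)

```text
clock: 6.25
tool_pos: [0.5723, -0.0112, 0.1783]
orientation: [179.9, 0.4, 173.1]
force: [8.3, -3.2, -1.0]
opening: 0.0439
gripper_force: 30.0
```

```bash
python3 - <<'E'
from h import *
s=ctrl.snapshot("side")
print(ctrl.get_obs()["force"],ctrl.get_obs()["moment"])
c=lambda s,u,v,w:cv2.resize(s["img"][v-w:v+w,u-w:u+w],(560,560),interpolation=cv2.INTER_CUBIC)
cv2.imwrite("pics/tilt.png",c(s,314,216,50)[:,:,::-1])
E
```

```text
[ 8.01959865 -3.1601242  -0.73580695] [-1.05304781 -3.30697118 -0.03924411]
```

View pics/tilt.png

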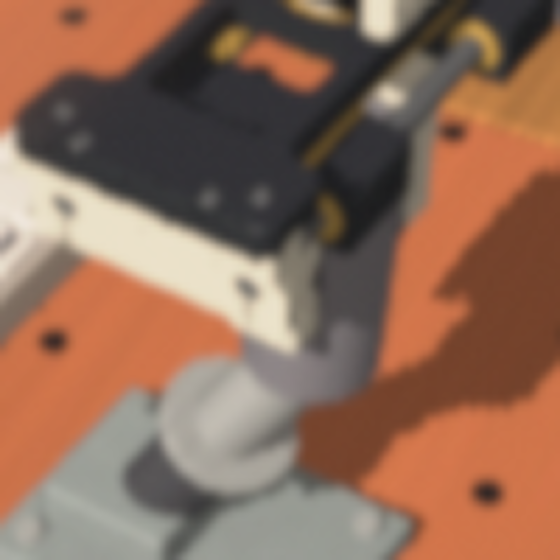

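Request:
apply_moves(
  commands=[
    [[-0.3,0.04,-0.06],0,1],
    [[-0.6,0.07,-0.13],0,1],
    [[-0.9,0.11,-0.2],0,1],
    [[-1.2,0.14,-0.3],0,1],
    [[-1.5,0.18,-0.4],0,1],
    [[-1.75,0.21,-0.5],0,1],
    [[-1.75,0.21,-0.5],0,1],
  ],
)

```text
clock: 6.88
tool_pos: [0.5545, -0.009, 0.1731]
orientation: [179.9, 0.4, 173.1]
force: [8.6, -1.9, -0.3]
opening: 0.0443
gripper_force: 30.0
```

```bash
python3 - <<'E'
from h import *
s=ctrl.snapshot("side")
print(ctrl.get_obs()["force"],ctrl.get_obs()["moment"])
c=lambda s,u,v,w:cv2.resize(s["img"][v-w:v+w,u-w:u+w],(560,560),interpolation=cv2.INTER_CUBIC)
cv2.imwrite("pics/tilt2.png",c(s,314,216,50)[:,:,::-1])
E
```

```text
[ 7.92727182 -1.66138925 -0.41101799] [-0.87092398 -2.96169638  0.02005282]
```

View pics/tilt2.png

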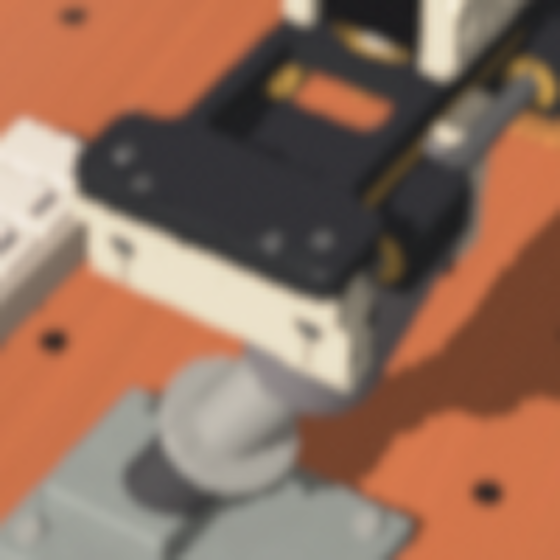

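Request:
apply_moves(
  commands=[
    [[0.0,0,-0.2],0,1],
    [[0.15,-0.02,-0.5],0,1],
    [[0.3,-0.04,-0.8],0,1],
    [[0.45,-0.06,-1.1],0,1],
    [[0.6,-0.08,-1.4],0,1],
    [[0.8,-0.1,-1.7],0,1],
    [[0.8,-0.1,-1.7],0,1],
  ],
)

```text
clock: 7.52
tool_pos: [0.5628, -0.0101, 0.1562]
orientation: [179.9, 0.4, 173.1]
force: [7.1, -3.3, 0.2]
opening: 0.044
gripper_force: 30.0
```

Request:
apply_moves(
  commands=[
    [[0.17,-0.02,-0.3],0,1],
    [[0.35,-0.04,-0.6],0,1],
    [[0.52,-0.06,-0.9],0,1],
    [[0.69,-0.08,-1.2],0,1],
    [[0.87,-0.1,-1.5],0,1],
    [[0.87,-0.1,-1.5],0,1],
  ],
)

```text
clock: 8.02
tool_pos: [0.5696, -0.0114, 0.1409]
orientation: [180.0, 0.2, 173.1]
force: [0.4, -2.0, 4.8]
opening: 0.0436
gripper_force: 30.0
```

Request:
apply_moves(
  commands=[
    [[0.12,-0.01,-0.2],0,1],
    [[0.23,-0.03,-0.4],0,1],
    [[0.35,-0.04,-0.6],0,1],
    [[0.35,-0.04,-0.6],0,1],
  ],
)

```text
clock: 8.35
tool_pos: [0.5716, -0.0118, 0.1348]
orientation: [-180.0, 0.0, 173.1]
force: [-5.0, 0.6, 9.5]
opening: 0.0437
gripper_force: 30.0
```

```bash
python3 - <<'E'
from h import *
s=ctrl.snapshot("side")
o=ctrl.get_obs();print(o["force"],o["moment"],o["tool_pos"])
im=cv2.resize(s["img"][176:266,244:364],(800,600),interpolation=cv2.INTER_CUBIC)
u=np.array([-.4965,.06,.866]);C=np.array([.6078,-.0164,.075])
e1=np.array([-.86,.104,-.5]);e2=np.array([.12,.993,0])
for d,col in((0,(255,0,0)),(.025,(0,255,0))):
    a=np.linspace(0,2*np.pi,40)
    P=C+u*d+.022*(np.cos(a)[:,None]*e1+np.sin(a)[:,None]*e2)
    q=((proj(s,P)-[243.5,175.5])*6.667).astype(np.int32); cv2.polylines(im,[q],True,col,1)
cv2.imwrite("pics/stop.png",im[:,:,::-1])
E
```

```text
[-5.97665862  0.35843869  8.99702404] [-0.07730992  1.34647957  0.02802171] [ 0.57160313 -0.0118496   0.13472292]
```

View pics/stop.png

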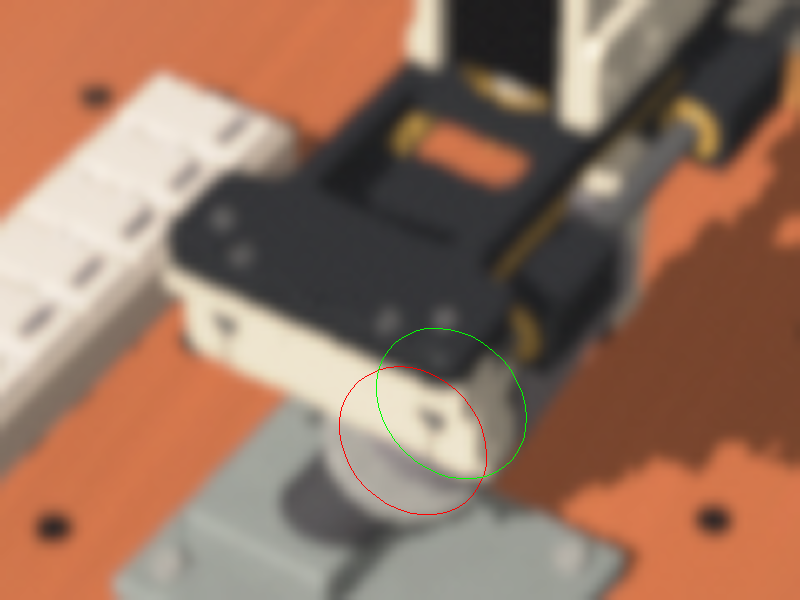

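Request:
apply_moves(
  commands=[
    [[0.1,-0.01,-0.17],0,1],
    [[0.2,-0.02,-0.35],0,1],
    [[0.3,-0.03,-0.52],0,1],
    [[0.3,-0.03,-0.52],0,1],
  ],
)

```text
clock: 8.73
tool_pos: [0.5737, -0.0122, 0.1291]
orientation: [-180.0, -0.1, 173.1]
force: [-7.8, 0.0, 9.4]
opening: 0.044
gripper_force: 30.0
```

Request:
apply_moves(
  commands=[
    [[0.1,-0.01,-0.17],0,1],
    [[0.2,-0.02,-0.35],0,1],
    [[0.3,-0.03,-0.52],0,1],
    [[0.3,-0.03,-0.52],0,1],
  ],
)

```text
clock: 9.07
tool_pos: [0.5761, -0.0125, 0.1235]
orientation: [-180.0, -0.1, 173.1]
force: [-8.3, 0.9, 7.6]
opening: 0.0435
gripper_force: 30.0
```

Request:
apply_moves(
  commands=[
    [[0.08,-0.01,-0.13],0,1],
    [[0.15,-0.02,-0.26],0,1],
    [[0.23,-0.03,-0.4],0,1],
    [[0.23,-0.03,-0.4],0,1],
  ],
)

```text
clock: 9.4
tool_pos: [0.5763, -0.0128, 0.1211]
orientation: [-179.9, -0.3, 173.1]
force: [-22.3, 5.5, 29.1]
opening: 0.0439
gripper_force: 30.0
```

```bash
python3 - <<'E'
from h import *
s=ctrl.snapshot("side")
o=ctrl.get_obs();print(o["force"],o["moment"],o["tool_pos"])
im=cv2.resize(s["img"][200:260,274:354],(800,600),interpolation=cv2.INTER_CUBIC)
im=np.clip(im*1.5,0,255).astype(np.uint8)
cv2.imwrite("pics/stop2.png",im[:,:,::-1])
E
```

```text
[-21.96595597   5.36394764  29.05679674] [ 1.98354953  7.63267138 -0.0121792 ] [ 0.57636884 -0.01278666  0.12113356]
```

View pics/stop2.png

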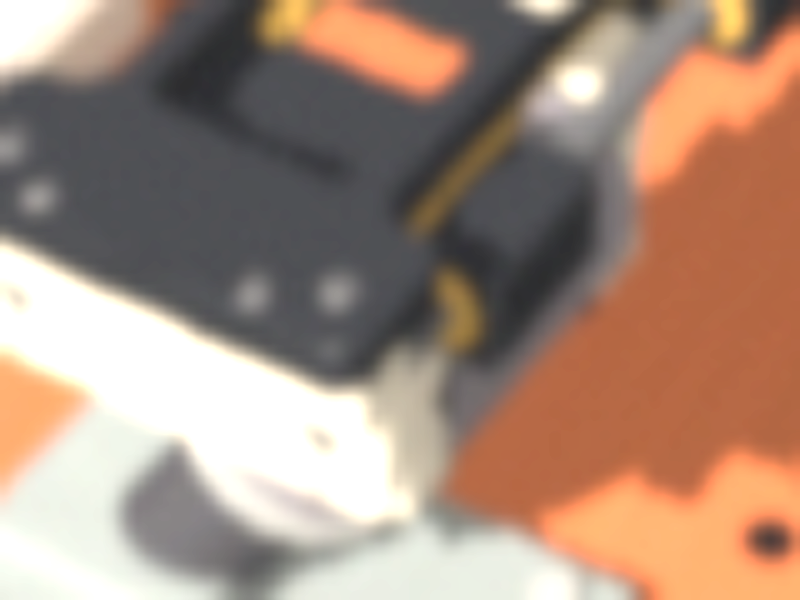

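Request:
apply_moves(
  commands=[
    [[-0.2,0.02,0.35],0,1],
    [[-0.4,0.05,0.7],0,1],
    [[-0.7,0.08,1.2],0,1],
    [[-1.0,0.12,1.75],0,1],
    [[-1.3,0.16,2.3],0,1],
    [[-1.6,0.19,2.8],0,1],
    [[-1.9,0.23,3.3],0,1],
    [[-2.2,0.26,3.85],0,1],
    [[-2.5,0.3,4.35],0,1],
    [[-2.7,0.33,4.7],0,1],
    [[-2.9,0.35,5.05],0,1],
    [[-2.9,0.35,5.05],0,1],
  ],
)

```text
clock: 10.45
tool_pos: [0.5513, -0.009, 0.1704]
orientation: [180.0, 0.1, 173.1]
force: [-0.4, -0.5, 0.0]
opening: 0.044
gripper_force: 30.0
```

Request:
apply_moves(
  commands=[
    [[0.25,-0.03,0.13],0,1],
    [[0.52,-0.06,0.27],0,1],
    [[0.8,-0.1,0.38],0,1],
    [[1.07,-0.13,0.48],0,1],
    [[1.35,-0.16,0.56],0,1],
    [[1.64,-0.2,0.63],0,1],
    [[1.92,-0.23,0.68],0,1],
    [[2.2,-0.26,0.72],0,1],
    [[2.5,-0.3,0.74],0,1],
    [[2.8,-0.34,0.75],0,1],
    [[3.1,-0.37,0.75],0,1],
    [[3.1,-0.37,0.75],0,1],
  ],
)

```text
clock: 11.45
tool_pos: [0.5779, -0.0127, 0.1732]
orientation: [-179.9, -0.7, 173.0]
force: [-9.5, 4.0, -7.5]
opening: 0.0438
gripper_force: 30.0
```

Request:
apply_moves(
  commands=[
    [[0.1,0,0.2],0,1],
    [[0.1,0,0.5],0,1],
    [[0.1,0,1.0],0,1],
    [[0,0,2.0],0,1],
    [[0,0,4.0],0,1],
    [[0,0,6.0],0,1],
    [[0,0,6.0],0,1],
  ],
)

```text
clock: 12.03
tool_pos: [0.5853, -0.0128, 0.2421]
orientation: [179.9, 0.4, 173.1]
force: [0.2, -0.6, 0.2]
opening: 0.0436
gripper_force: 30.0
```

```bash
python3 - <<'E'
from h import *
s=ctrl.snapshot("side");t=ctrl.snapshot("top")
o=ctrl.get_obs();p=o["tool_pos"];print(o["force"],p)
print(proj(s,[p-[0,0,.054],p]))
print([ (r["at"],r["score"]) for r in ctrl.spot_point(s,"sleeve_a")])
print([ (r["at"],r["score"],onz(t,r["at"],0)) for r in ctrl.spot_point(t,"fit_tray")][:1],[ (r["at"],r["score"],onz(s,r["at"],0)) for r in ctrl.spot_point(s,"fit_tray")][:1])
a=cv2.resize(s["img"][145:235,260:380],(600,450),interpolation=cv2.INTER_CUBIC)
cv2.imwrite("pics/off.png",a[:,:,::-1])
E
```

```text
[-0.77895125 -0.38825992 -1.34326147] [ 0.58349626 -0.0126997   0.23847356]
[[317.20683956 201.59342218]
 [317.44333442 175.410504  ]]
[([373.7, 152.5], 0.77), ([316.9, 177.6], 0.64)]
[] [([208.6, 430.3], 0.63, array([0.59925624, 0.3282695 , 0.        ]))]
```

View pics/off.png

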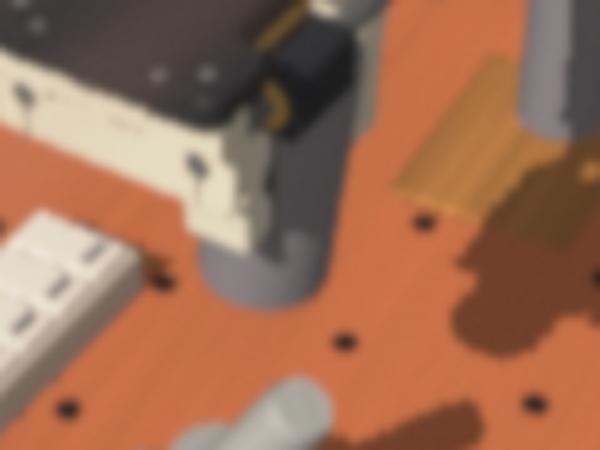

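Request:
apply_moves(
  commands=[
    [[0.3,3.5,0],0,1],
    [[0.5,7,0],0,1],
    [[0.7,10.5,0],0,1],
    [[0.9,14,0],0,1],
    [[1.0,17.5,0],0,1],
    [[1.2,21,0],0,1],
    [[1.3,24.5,0],0,1],
    [[1.5,28,0],0,1],
    [[1.5,31.5,0],0,1],
    [[1.5,34.5,-1],0,1],
    [[1.5,34.5,-4.5],0,1],
    [[1.5,34.5,-8],0,1],
    [[1.5,34.5,-11.5],0,1],
    [[1.5,34.5,-14.5],0,1],
    [[1.5,34.5,-16.2],0,1],
    [[1.5,34.5,-16.2],0,1],
    [[1.5,34.5,-16.2],0,1],
  ],
)

```text
clock: 13.7
tool_pos: [0.5968, 0.3316, 0.0736]
orientation: [-179.8, -0.1, 173.1]
force: [0.0, 1.0, -0.7]
opening: 0.0442
gripper_force: 30.0
```

Request:
apply_moves(
  commands=[
    [[0,0,-0.4],0,1],
    [[0,0,-0.8],0,1],
    [[0,0,-1.1],0,1],
    [[0,0,-1.3],0,1],
    [[0,0,-1.4],0,1],
    [[0,0,-1.4],0,1],
  ],
)

```text
clock: 14.2
tool_pos: [0.5972, 0.3322, 0.0611]
orientation: [180.0, 0.0, 173.1]
force: [0.6, 0.3, -1.1]
opening: 0.0443
gripper_force: 30.0
```

Request:
apply_moves(
  commands=[
    [[0,0,-0.1],0,1],
    [[0,0,-0.2],0,1],
    [[0,0,-0.3],0,1],
    [[0,0,-0.4],0,1],
    [[0,0,-0.4],0,1],
  ],
)

```text
clock: 14.62
tool_pos: [0.598, 0.3324, 0.0595]
orientation: [180.0, 0.1, 173.1]
force: [-3.6, -1.9, 13.4]
opening: 0.0436
gripper_force: 30.0
```

Request:
apply_moves(
  commands=[
    [[0.2,0,-0.1],0,1],
    [[0.4,0,-0.15],0,1],
    [[0.6,0,-0.2],0,1],
    [[0.6,0,-0.2],0,1],
  ],
)

```text
clock: 14.95
tool_pos: [0.6042, 0.3326, 0.0576]
orientation: [179.9, 0.1, 173.1]
force: [-2.7, -1.7, 14.3]
opening: 0.0436
gripper_force: 30.0
```

```bash
python3 - <<'E'
from h import *
s=ctrl.snapshot("side");o=ctrl.get_obs();p=o["tool_pos"];print(o["force"],p)
print(proj(s,[p-[0,0,.054],p-[0,0,.009],p+[0,0,.036]]),[ (r["at"],r["score"]) for r in ctrl.spot_point(s,"sleeve_a")])
E
```

```text
[-3.44409634 -2.16308178 13.48749664] [0.6041331  0.33259132 0.05757728]
[[203.78469906 430.55434085]
 [198.12497298 418.3807188 ]
 [191.85974681 404.86121044]] []
```

Request:
apply_moves(
  commands=[
    [[0,0,0.2],0,1],
    [[0,0,0.25],0,1],
    [[0,0,0.25],0,0.4],
    [[0,0,0.25],0,0.2],
    [[0,0,0.25],0,0],
    [[0,0,0.25],0,0],
    [[0,0,0.25],0,0],
    [[0,0,0.25],0,0],
    [[0,0,0.25],0,0],
    [[0,0,2],0,0],
    [[0,0,5],0,0],
    [[0,0,9],0,0],
    [[0,0,13],0,0],
    [[0,-4,16],0,0],
    [[0,-8,16],0,0],
    [[0,-12,16],0,0],
    [[0,-16,16],0,0],
    [[0,-20,16],0,0],
    [[0,-20,16],0,0],
    [[0,-20,16],0,0],
  ],
)

```text
clock: 16.72
tool_pos: [0.6032, 0.1299, 0.2155]
orientation: [180.0, 0.0, 172.9]
force: [-0.8, 0.4, -0.2]
opening: 0.0876
gripper_force: 0.0
```

```bash
python3 - <<'E'
from h import *
s=ctrl.snapshot("side");t=ctrl.snapshot("top")
for n,i in(("s",s),("t",t)):
    for k in("sleeve_a","fit_tray","eyedrop_tray","pillbox","cup"): print(n,k,[(np.round(r["at"]).tolist(),round(r["score"],2),np.round(onz(i,r["at"],.049 if k[0]=="s" else 0),3).tolist()) for r in ctrl.spot_point(i,k)[:3]])
a=cv2.resize(s["img"],(426,320),interpolation=cv2.INTER_AREA)
b=cv2.resize(s["img"][370:480,150:260],(320,320),interpolation=cv2.INTER_CUBIC)
cv2.imwrite("pics/end.png",np.hstack([a,b])[:,:,::-1])
E
```

```text
s sleeve_a [([198.0, 418.0], 0.76, [0.605, 0.332, 0.049]), ([374.0, 153.0], 0.7, [0.601, -0.359, 0.049])]
s fit_tray [([210.0, 432.0], 0.59, [0.596, 0.33, 0.0]), ([304.0, 241.0], 0.48, [0.643, -0.08, 0.0]), ([201.0, 418.0], 0.21, [0.621, 0.317, 0.0])]
s eyedrop_tray [([164.0, 323.0], 0.6, [0.777, 0.205, 0.0])]
s pillbox [([251.0, 223.0], 0.69, [0.768, -0.077, 0.0])]
s cup [([412.0, 300.0], 0.65, [0.399, -0.031, 0.0])]
t sleeve_a [([470.0, 240.0], 0.72, [0.602, -0.362, 0.049])]
t fit_tray [([171.0, 247.0], 0.77, [0.605, 0.329, 0.0])]
t eyedrop_tray [([227.0, 180.0], 0.63, [0.768, 0.201, 0.0])]
t pillbox [([346.0, 181.0], 0.59, [0.76, -0.086, 0.0])]
t cup [([326.0, 337.0], 0.71, [0.389, -0.033, 0.0])]
```

View pics/end.png

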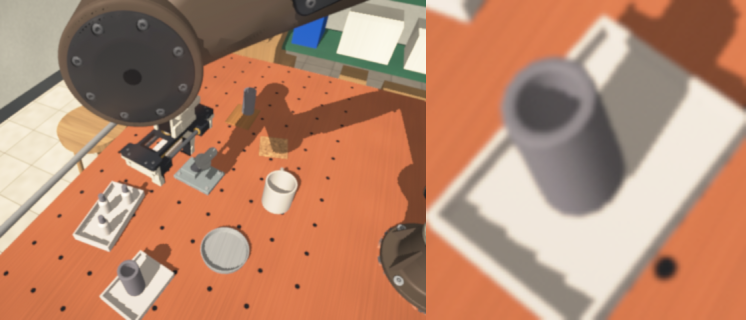

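The end picture shows the sleeve standing upright in the white tray without bottles, at about (198,418) in the side image. The other sleeve, the eyedrop tray, the pillbox and the cup are where they were.

```bash
python3 -c "
from plant import ctrl
print(ctrl.close_job())"
```

```text
the job is handed in; nothing more can be done
None
```

The sleeve from the cork mat slid all the way home onto the collar, so I took it off and stood it upright in the white tray without bottles; the job is handed in at about 17 s, with nothing else disturbed.

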